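# Seat the puck and close the two-stage hold-down

### The job

Pushing with the fingertips, without lifting anything, push the puck in the fixture's channel fully home against the back stop. Then, by its upright post, push the clamp lever past its first detent, all the way to the second stop, so that the hold-down comes down on the puck. Move the hold-down only through its lever, keep the puck flat on the plate and leave the other things where they stand.

Things in the scene. Friction and masses are not known exactly. Their poses are not given: they have to be found in the camera images.
- fixture: Aluminium hold-down fixture fixed to the bench. Origin on the bench below the centre of a puck that is fully home; x along the channel in the loading direction (away from the robot at yaw 0), z up. Base plate 6 mm thick, x -115 to +90, y -55 to +55 mm. Column behind the back stop (x 50 to 86, y -8 to +28 mm), top z = 78 mm; lever housing beside it.
- puck_home (a point): Point on the base plate's top (z = 6 mm), the middle of the home place; axes as the fixture's. Channel along x, open at its -x end, between two dark side guides: inner faces y = +-37.5 mm, x -95 to +25 mm, tops 16 mm over the bench. Back stop: cross bar, face at x = +35 mm, top 26 mm over the bench.
- puck: Puck to be seated, 69x69x34 mm: square white tray with cut corners, 9 mm high, with a black round body (46 mm across, upright sides) on it. Origin at the centre of its underside. Loose, 0.08 to 0.17 kg, lying on the base plate between the guides, 28 to 50 mm short of home, sides parallel to the guides.
- clamp_lever (a joint): Lever angle about its upright pivot, rad: 0 open (start), 0.525 first detent (hold-down half down), 1.05 second stop (closed, hard stop). Grows counter-clockwise from above. Sprung detents: a push of up to about 6 N at the post to leave one; past midway it drops towards the next, with 0.07 rad of play there, and stays.
- lever_post (a point): Middle of the lever's upright black post, a cylinder 16 mm across at the lever's end, z 49 to 89 mm; this point is 69 mm over the bench, 85 mm from the pivot axis. The flat arm (z 43 to 49 mm) leads to the pivot. In the fixture frame the post goes from (-5, -105) mm open over (33, -127) to (78, -127) closed: pushed on its -x side, mostly towards +x.
- lever_pivot (a point): Point on the lever's upright pivot axis, 69 mm over the bench, at x = 55, y = -45 mm of the fixture. At joint value q the direction from here to the post is 3.927 + q rad from the fixture's x axis, counter-clockwise.
- hold_down: Dark bar overhanging the home place from the column (fixture x -12 to 52 mm), top of its screw z = 75 mm when open. Round rubber foot below it at x = y = 0, underside 52 mm over the bench when open (12 mm over the puck); goes down 15 mm in step with the lever and springs on the puck. Not to be pushed. Origin as the fixture's when open.
- other_puck: Bystander: another puck, 69x69x34 mm, on the bench to the left of the fixture. Origin at the centre of its underside. Farther left the screw feeder's black power cord hangs from above beside the dark crate: it rises almost straight from about x = 0.49, y = 0.34 m (at 0.37 m height) in the world; keep the arm clear of it.
- bottle: Bystander: dropper bottle, 36 mm across, 107 mm high, on the bench behind the fixture. Origin at the centre of its underside.
- empty_tray: Bystander: empty white tray, 69x69x9 mm, on the bench to the right of the fixture. Origin at the centre of its underside.

How it is judged (in metres and radians):
On the way, in this order (a step that is already met when the one before it is completed fails the run):
1. the puck is home against the back stop (within 4 mm) while the lever is still open (x of puck in the frame of fixture above -0.004 m and value of joint clamp_lever below 0.2 rad), for 0.2 s.
2. the lever has gone past the first detent to the second stop (value of joint clamp_lever above 0.95 rad), for 0.2 s.
At the end, for the whole second after the job is handed in: the puck lies flat on the plate, fully home against the back stop (within 4 mm along the channel), the lever rests at its second stop (above 0.95 rad) and everything is at rest (x of puck in the frame of fixture between -0.004 and 0.004 m and y of puck in the frame of fixture between -0.006 and 0.006 m and z of puck in the frame of fixture below 0.009 m and angle between puck's own z axis and vertical below 0.08 rad and value of joint clamp_lever above 0.95 rad and linear speed of puck below 0.02 m/s and velocity of joint clamp_lever below 0.05 rad/s); the robot touches nothing.
It fails at once if the puck is lifted or tipped (z of puck in the frame of fixture above 0.016 m or angle between puck's own z axis and vertical above 0.25 rad).
It fails at once if the hold-down is pushed directly, not through its lever (contact force between any of the fingers, the arm and hold_down above 5 N).
It fails at once if a bystander is moved by more than 20 mm or the bottle tipped (distance of any of other_puck, bottle, empty_tray from where it was at the start of the episode above 0.02 m or angle between bottle's own z axis and vertical above 0.3 rad).
It also fails if it takes over 51 s, if anything falls off the work surface, if the arm or the gripper's body presses on something with over 40 N, if the wrist force passes 120 N, or if a joint passes its speed limit or range.

### The arm

A 7-joint arm with a two-finger parallel gripper is mounted at the origin on a cart in front of the work surface, level with it; the furniture and walls round the work are solid. World frame = base frame: x ahead of the robot, y to its left, z up, the work surface at z = 0. Lengths are in mm, angles in degrees, forces in N, time in s.
With the tool pointing down it reaches from about 425 to 1025 mm from the base axis. Payload 9.4 kg.
Tool frame: the origin (TCP) lies at the very end of the fingers, on their centre line; the grasp point (between the pads) lies 19 mm behind it; z points along the fingers, y is the line along which they close (so a half turn about z gives the same grasp; the last joint's range is limited). The gripper opens to 93 mm and grips with 3 to 60 N. Pads are 15 mm wide; open, the fingers measure 128 mm over their backs; the gripper's body (75 mm by 188 mm) begins 65 mm behind the grasp point.
Start: joints at [-4.395, 34.337, -0.143, 91.639, 0.103, 54.024, -4.572], TCP at [724.999, -0.008, 218.618] pointing down, gripper open.
Joint ranges: [-147.43, 147.43], [-19.82, 112.94], [-74.19, 73.91], [6.32, 146.72], [-59.91, 239.91], [6.04, 106.73], [-150.56, 150.56]. Speed limits (degrees/s): [127.2, 127.2, 172.46, 172.46, 180, 180, 180].

### API

Orientations are given as [roll, pitch, yaw] about the fixed x, y, z axes, in that order (R = Rz(yaw) Ry(pitch) Rx(roll)).
In Python, from station import bot, eoat, kinematics, cams, sensors gives the robot as it stands. Calls block until the motion is done:
- bot.reach(position, orientation): joint-space move of the TCP to a pose.
- bot.move_straight(position, attitude=None, rate=150): straight line of the TCP; attitude=None keeps the orientation; rate is the mean speed in mm/s.
- bot.goto_joints(angles): joint-space move.
- eoat.open_jaws() and eoat.close(effort=None): open the fingers fully, or close them until they stop; effort is the grip in N (None keeps the last).
- bot.dwell(seconds).
- kinematics.inverse_kinematics(position, orientation): joint angles nearest the present ones, or None.
- cams.camera(name): name is "scene" or "side" or "wrist"; returns the picture (480x640x3 uint8, red, green, blue); there is no depth.
- cams.calibration(name): a dict with "fx", "fy", "cx", "cy" (pixels), "R" (3x3) and "t" (3): a world point X has camera coordinates R X + t; the wrist camera has in their place "T_tool_cam" (4x4, takes a point from camera to tool coordinates, whose origin is the TCP and whose axes are the flange's). Camera axes: x right, y down, z forward; pixel columns grow to the right and rows downward; lengths in mm; the calibration is good to about 2 mm. The wrist camera is an equidistant fisheye: a pixel r from the principal point sees the ray r / f radians off the axis. A picture is of the moment at which its call begins: read the wrist's pose just before it. calibration takes no time and is no camera call.
A pose or a line that the arm cannot do raises bot.PlanningError and nothing moves.
- bot.finish_job(): hands the job in; it is judged then, once.
Readings, each from a call of its own:
- sensors.read_clock(): time.
- sensors.read_joints(): joint angles.
- sensors.read_joint_velocities(): joint speeds.
- sensors.read_tau(): joint torques, N m.
- sensors.read_tool_pos(): TCP position.
- sensors.read_tcp_rot(): TCP orientation.
- sensors.read_ft_force(): force on the tool from outside, world axes, zero at the start.
- sensors.read_wrist_torque(): the same for the moment, N m.
- sensors.read_width(): finger opening in mm.
- sensors.read_grip_force(): force on a finger pad.
Only numpy, scipy, OpenCV 4.12 (cv2) and the standard library are available. Lean on these libraries where they do the work, as an engineer would, in place of code of your own. Each camera call takes 0.05 s, during which the arm holds its last target. There are 200 camera calls.

## Working session

There is one attempt and no reset: what is moved stays moved. The work goes in short steps, each a Python script; the robot and the scene stay as the last script left them, time stands still between calls to the robot, and variables do not carry over. Pictures are saved under pics/ and viewed, at most 10 in all, crops included, and the job is handed in when it is done.

```bash
ls; mkdir -p pics; python3 - <<'E'
from station import bot,eoat,kinematics,cams,sensors
import cv2,numpy as np
for n in("scene","side","wrist"):
    p=sensors.read_tool_pos(),sensors.read_tcp_rot()
    im=cams.camera(n); cv2.imwrite(f"pics/{n}0.png",im[:,:,::-1]); print(n,p,cams.calibration(n))
print(sensors.read_clock())
E
```

```text
pics
scene (array([ 7.24521751e+02, -7.52477267e-03,  2.17757742e+02]), array([-1.79912038e+02,  6.35875083e-03,  9.00022261e+01])) {'fx': 525.7245768994283, 'fy': 525.7245768994283, 'cx': 315.0846093892735, 'cy': 239.60271285477558, 'R': array([[ 0.68445359, -0.72885167, -0.01727796],
       [-0.51804819, -0.46954278, -0.7149515 ],
       [ 0.51298085,  0.49830194, -0.69896054]]), 't': array([-454.07053424,  360.75779456,  781.40354886])}
side (array([7.24538640e+02, 1.61036395e-02, 2.17781013e+02]), array([-1.79914563e+02,  8.86128033e-03,  9.00055352e+01])) {'fx': 460.24817285107537, 'fy': 460.24817285107537, 'cx': 321.6225082532538, 'cy': 233.5733130666002, 'R': array([[ 0.92442453, -0.38109675, -0.01430221],
       [-0.21972294, -0.50157863, -0.83674411],
       [ 0.31170678,  0.77664931, -0.54740729]]), 't': array([-562.57121777,  173.69340419,  797.71352985])}
wrist (array([7.24584429e+02, 3.63554780e-03, 2.17849282e+02]), array([-1.79922315e+02,  6.71423513e-03,  9.00022843e+01])) {'fx': 371.64829954431775, 'fy': 371.64829954431775, 'cx': 320.54784421623225, 'cy': 234.7955544239576, 'T_tool_cam': array([[ 4.41927850e-04, -9.57462544e-01, -2.88557241e-01,
         8.00640127e+01],
       [ 9.99999885e-01,  3.68715228e-04,  3.08073289e-04,
        -1.65755734e-02],
       [-1.88573186e-04, -2.88557344e-01,  9.57462597e-01,
        -1.66488825e+02],
       [ 0.00000000e+00,  0.00000000e+00,  0.00000000e+00,
         1.00000000e+00]])}
0.15
```

View pics/scene0.png

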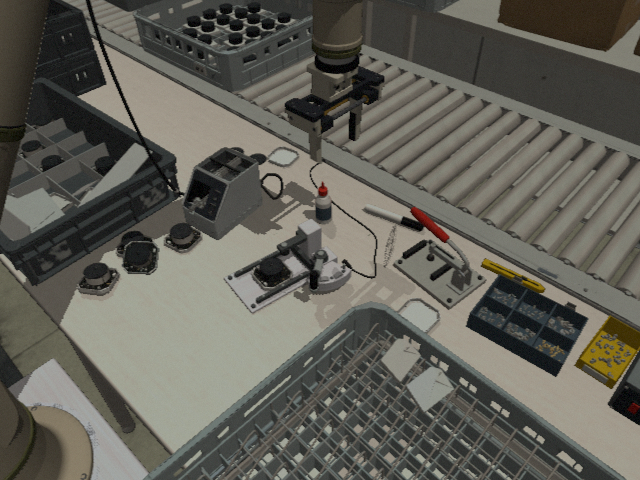

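View pics/side0.png

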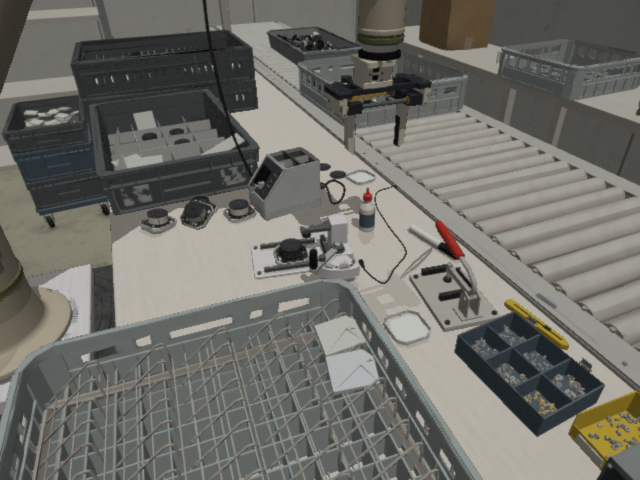

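View pics/wrist0.png

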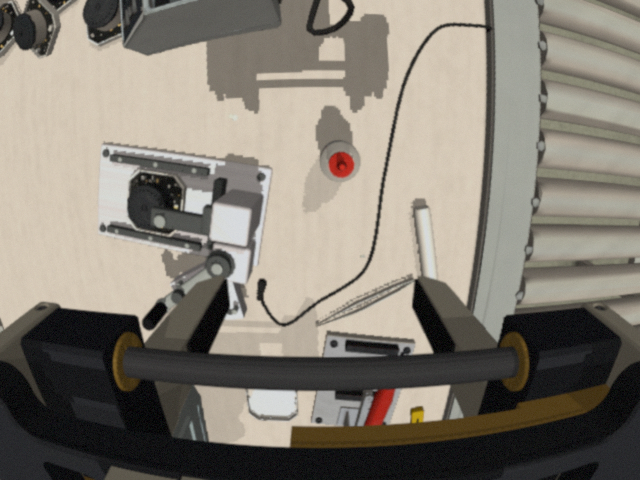

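The scene and side views show the fixture (scene about (285,270), side about (305,255)). The wrist view shows the plate with corners near (102,143), (271,165) and (98,233), the lever post near (155,313), and the bottle at (340,163). I'll zoom in on the wrist view and on the scene view.

```bash
python3 - <<'E'
import cv2
a=cv2.imread("pics/wrist0.png")[130:335,85:285]; cv2.imwrite("pics/w1.png",cv2.resize(a,None,fx=2.9,fy=2.9,interpolation=cv2.INTER_CUBIC))
a=cv2.imread("pics/scene0.png")[205:325,215:375]; cv2.imwrite("pics/s1.png",cv2.resize(a,None,fx=5,fy=5,interpolation=cv2.INTER_CUBIC))
E
```

```text
(no output)
```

View pics/w1.png

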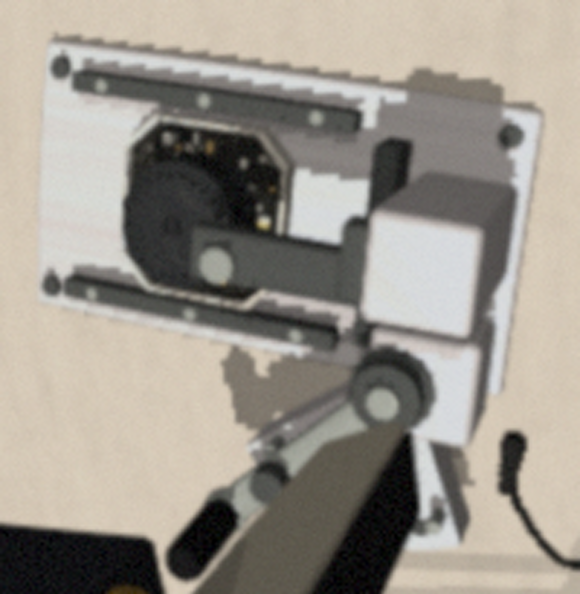

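View pics/s1.png

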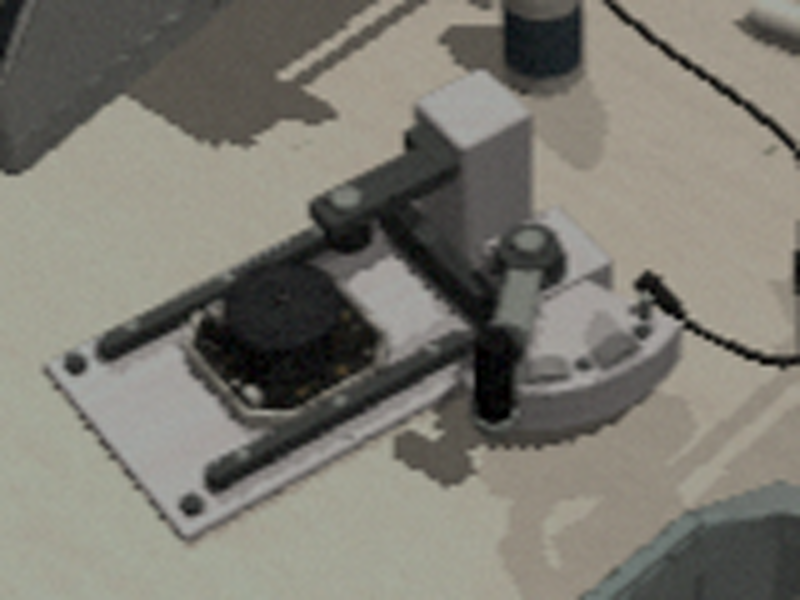

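The wrist crop shows the plate corners at (52,38), (541,108) and (40,303). The column top face is at (370,210), (484,228), (472,338), (360,318), and the post top is near (187,557). The scene crop shows the plate corners at (45,368) and (187,540), the column top at (417,105), (480,70), (532,117), (463,152), the post top near (497,343), and the puck body top centre near (283,300).

```bash
cat >geo.py <<'E'
import numpy as np,cv2
from scipy.spatial.transform import Rotation as Ro
from station import cams
W0=(np.array([724.58,0,217.85]),np.array([-179.92,.007,90.002]))
def ray(n,uv,pose=W0):
    c=cams.calibration(n); d=(np.array(uv)-[c['cx'],c['cy']])/c['fx']
    if n=='wrist':
        r=np.linalg.norm(d); v=np.r_[d/r*np.sin(r),np.cos(r)]
        T=np.eye(4);T[:3,:3]=Ro.from_euler('xyz',pose[1],degrees=True).as_matrix();T[:3,3]=pose[0]
        T=T@c['T_tool_cam']; return T[:3,3],T[:3,:3]@v
    return -c['R'].T@c['t'], c['R'].T@np.r_[d,1]
def onz(n,uv,z,pose=W0):
    o,d=ray(n,uv,pose); return (o+d*(z-o[2])/d[2])[:2]
E
python3 - <<'E'
from geo import *
w=lambda u,v:((u+.5)/2.9-.5+85,(v+.5)/2.9-.5+130)
s=lambda u,v:((u+.5)/5-.5+215,(v+.5)/5-.5+205)
P=[('wrist',w(52,38),6,(-115,55)),('wrist',w(541,108),6,(90,55)),('wrist',w(40,303),6,(-115,-55)),
('wrist',w(370,210),78,(50,28)),('wrist',w(484,228),78,(86,28)),('wrist',w(472,338),78,(86,-8)),('wrist',w(360,318),78,(50,-8)),
('scene',s(45,368),6,(-115,55)),('scene',s(187,540),6,(-115,-55)),
('scene',s(417,105),78,(50,28)),('scene',s(480,70),78,(86,28)),('scene',s(532,117),78,(86,-8)),('scene',s(463,152),78,(50,-8))]
Q=np.array([onz(n,p,z) for n,p,z,_ in P]);F=np.array([f for *_,f in P],float)
for sel in (slice(0,7),slice(7,13),slice(0,13)):
    q,f=Q[sel],F[sel]; A,B=f-f.mean(0),q-q.mean(0)
    th=np.arctan2((A[:,0]*B[:,1]-A[:,1]*B[:,0]).sum(),(A*B).sum()); R=np.array([[np.cos(th),-np.sin(th)],[np.sin(th),np.cos(th)]])
    t=q.mean(0)-R@f.mean(0); print(np.degrees(th),t); print(np.round(q-f@R.T-t,1).tolist())
inv=lambda p:np.round((p-t)@R,1)
print('post',inv(onz('wrist',w(187,557),89)),inv(onz('scene',s(497,343),89)))
print('body top',inv(onz('wrist',w(176,222),40)),inv(onz('scene',s(283,300),40)))
print('tray left edge wrist z15',inv(onz('wrist',w(127,200),15)),'right',inv(onz('wrist',w(288,200),15)))
print('screw',inv(onz('wrist',w(217,265),75)),inv(onz('scene',s(347,197),75)))
E
```

```text
-10.468418501198935 [ 5.77127089e+02 -7.34022234e-03]
[[2.5, 0.1], [-1.8, 0.9], [1.3, -0.2], [-0.6, -1.2], [-1.2, -0.6], [-0.2, 0.7], [0.0, 0.4]]
-10.683724142000177 [574.79648967  -2.07427825]
[[0.6, -0.6], [1.5, 0.6], [1.1, -2.0], [-2.0, 0.3], [-1.7, 0.9], [0.5, 0.7]]
-10.541501991440715 [576.05065439  -0.95616652]
[[3.5, 0.9], [-0.8, 2.0], [2.5, 0.6], [0.4, -0.2], [-0.2, 0.5], [0.9, 1.7], [1.1, 1.4], [-0.5, -1.4], [0.2, -0.2], [-0.1, -3.3], [-3.2, -1.0], [-3.0, -0.4], [-0.8, -0.5]]
post [  -3.  -100.3] [  -5.4 -106.5]
body top [-31.8   1.8] [-33.8  -1.2]
tray left edge wrist z15 [-66.   -0.6] right [ 1.9 10.1]
screw [0.4 0.9] [0.3 0.8]
```

Both views agree to about 3 mm: fixture at (576,-1), yaw -10.5°, puck x about -32, with the screw and post where they should be. Next I check the grey crate for clearance and test IK.

```bash
cat >>geo.py <<'E'
T=np.array([576.,-1.]);TH=np.radians(-10.5);RF=np.array([[np.cos(TH),-np.sin(TH)],[np.sin(TH),np.cos(TH)]])
def fw(x,y,z): return [*(T+RF@[x,y]),z]
E
python3 - <<'E'
from geo import *
from station import kinematics
o1,d1=ray('scene',(367,308));o2,d2=ray('side',(343,284))
k=np.linalg.lstsq(np.c_[d1,-d2],o2-o1,rcond=None)[0]
a,b=o1+k[0]*d1,o2+k[1]*d2
print('crate corner',a,b,'fixture',((a+b)[:2]/2-T)@RF)
for y in(-10.5,169.5,79.5):
  for p in((-85,0,120),(-85,0,24),(-30,0,24),(-40,-100,130),(-40,-100,68),(62,-127,68)):
    q=kinematics.inverse_kinematics(fw(*p),[180,0,y]); print(y,p,None if q is None else np.round(q))
E
```

```text
crate corner [ 547.19889237 -230.39657288   99.70721789] [ 552.57074091 -229.30706518  103.68187295] fixture [  16.0270493  -229.77878833]
-10.5 (-85, 0, 120) [-24.  29.  22. 128. -23.  27. -84.]
-10.5 (-85, 0, 24) [-16.  38.  11. 131. -30.  13. -78.]
-10.5 (-30, 0, 24) [-16.  40.  14. 124. -29.  19. -78.]
-10.5 (-40, -100, 130) [-12.  30.  23. 123. -22.  31. -73.]
-10.5 (-40, -100, 68) [ -8.  35.  17. 125. -26.  23. -70.]
-10.5 (62, -127, 68) [ -6.  40.  20. 112. -25.  32. -69.]
169.5 (-85, 0, 120) [  6.  28. -19. 126.  19.  28.  51.]
169.5 (-85, 0, 24) [ -1.  38. -10. 130.  26.  14.  45.]
169.5 (-30, 0, 24) [  2.  40. -13. 122.  24.  20.  49.]
169.5 (-40, -100, 130) [ 18.  29. -20. 121.  19.  32.  64.]
169.5 (-40, -100, 68) [ 15.  35. -16. 124.  23.  24.  60.]
169.5 (62, -127, 68) [ 20.  40. -19. 110.  22.  33.  66.]
79.5 (-85, 0, 120) [ -9.  27.   1. 127.  -1.  26. -17.]
79.5 (-85, 0, 24) [ -9.  38.   0. 130.  -1.  12. -17.]
79.5 (-30, 0, 24) [ -7.  39.   1. 123.  -1.  18. -16.]
79.5 (-40, -100, 130) [  3.  28.   1. 122.  -1.  30.  -5.]
79.5 (-40, -100, 68) [  4.  34.   1. 125.  -1.  21.  -6.]
79.5 (62, -127, 68) [  7.  39.   1. 111.  -1.  30.  -2.]
```

```bash
python3 - <<'E'
from geo import *
from station import bot,eoat,cams,sensors
O=[180,0,-10.5]
fx=lambda:(np.array(sensors.read_tool_pos())[:2]-T)@RF
ff=lambda:np.array(sensors.read_ft_force())[:2]@RF
eoat.close(10); bot.reach(fw(-88,0,120),O); bot.move_straight(fw(-88,0,24),rate=120); print(fx(),sensors.read_tool_pos()[2],sensors.read_width())
bot.dwell(.1); b=ff()
bot.move_straight(fw(-45,0,24),rate=60); print(fx(),ff()-b,b)
x=-45
while x<-22:
    x+=1.5; bot.move_straight(fw(x,0,24),rate=30); f=ff()-b
    print(round(x,1),np.round(fx(),1),np.round(f,1))
    if f[0]<-12: break
bot.dwell(.3); print(fx(),ff()-b,sensors.read_clock())
bot.move_straight(fw(-88,0,24),rate=80); bot.move_straight(fw(-88,0,130),rate=150)
p=sensors.read_tool_pos(),sensors.read_tcp_rot(); print(p)
cv2.imwrite("pics/wrist2.png",cams.camera('wrist')[:,:,::-1]); 
im=cams.camera('scene')[205:325,215:375,::-1]; cv2.imwrite("pics/s2.png",cv2.resize(im,None,fx=5,fy=5,interpolation=cv2.INTER_CUBIC)); print(sensors.read_clock())
E
```

```text
[-8.77077285e+01 -7.12587831e-02] 24.346384666547323 0.40919494053826266
[-45.10890822  -0.06538647] [-0.20784096  0.21926363] [-0.01081096  0.52873784]
-43.5 [-43.6  -0. ] [ 0.6 -0. ]
-42.0 [-42.   0.] [ 0.  -0.4]
-40.5 [-40.3  -0. ] [ 0.1 -0.9]
-39.0 [-38.8  -0. ] [-0.1 -1. ]
-37.5 [-37.3  -0. ] [ 0.1 -0.2]
-36.0 [-35.8   0. ] [ 0.3 -0.3]
-34.5 [-34.3   0. ] [-0.4  0.5]
-33.0 [-32.8  -0. ] [-0.2 -0.6]
-31.5 [-31.6  -0. ] [-1.3 -0.6]
-30.0 [-31.4  -0.1] [-5.2 -0.9]
-28.5 [-31.3  -0.1] [-8.3 -0.5]
-27.0 [-31.3  -0.1] [-12.2  -0.1]
[-31.25486525  -0.08502938] [-11.22342954  -1.00369341] 8.0667
(array([489.25088129,  15.18522066, 129.53097813]), array([ 1.79994002e+02,  2.81573659e-02, -1.04826190e+01]))
9.9333
```

View pics/wrist2.png

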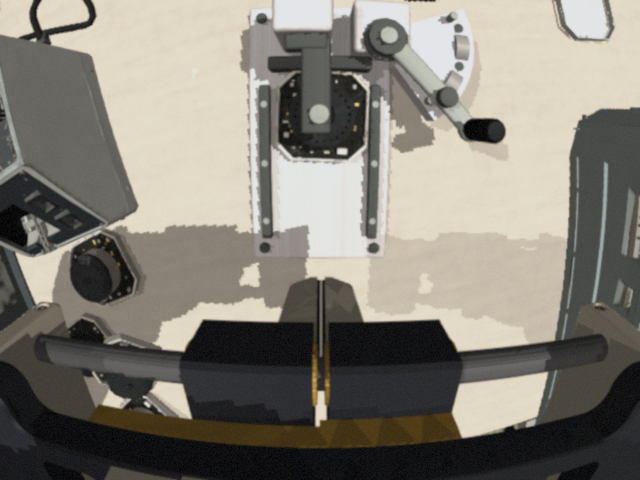

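The puck stopped hard at TCP x = -31.3, where about -30.5 was expected. The wrist view shows it against the back bar (about (320,72)) under the screw (319,113), with the lever still open and the post at (490,130). Now the lever.

```bash
python3 - <<'E'
from geo import *
from station import bot,eoat,cams,sensors
p=sensors.read_tool_pos(),sensors.read_tcp_rot()
print('post now',(onz('wrist',(494,130),89,p)-T)@RF)
fx=lambda:(np.array(sensors.read_tool_pos())[:2]-T)@RF
ff=lambda:np.array(sensors.read_ft_force())[:2]@RF
def tcp(q,dx=0):
    a=3.927+q; return fw(55+85*np.cos(a)-15.5+dx,-45+85*np.sin(a),68)
bot.move_straight(fw(-50,-105,130),rate=150); bot.move_straight(fw(-50,-105,68),rate=100); bot.dwell(.1); b=ff()
bot.move_straight(tcp(0,-6),rate=60); print(fx(),ff()-b)
for q in np.arange(0.03,1.06,.06):
    bot.move_straight(tcp(q,0),rate=40); f=ff()-b
    print(round(q,2),np.round(fx(),1),np.round(f,1))
    if np.hypot(*f)>30: break
else:
    for dx in range(1,12):
        bot.move_straight(tcp(1.05,dx),rate=30); f=ff()-b; print(dx,np.round(fx(),1),np.round(f,1))
        if f[0]<-18: break
bot.dwell(.4); print(fx(),ff()-b,sensors.read_clock())
E
```

```text
post now [  -5.53040153 -102.95239335]
[ -26.59022463 -105.10538623] [-0.12796685  0.03923704]
0.03 [ -18.5 -107.1] [ 0.1 -0.3]
0.09 [ -15.9 -109.9] [-4.1  2.1]
0.15 [ -12.3 -113.4] [-5.2  0.4]
0.21 [  -7.4 -117.1] [-4.  -2.1]
0.27 [  -1.2 -119.3] [0.2 0.9]
0.33 [   3.1 -121.4] [0.3 0. ]
0.39 [   7.2 -123.6] [0.3 0.5]
0.45 [  11.8 -125.4] [-0.7  1.1]
0.51 [  16.7 -126.9] [-0.5 -0.4]
0.57 [  21.6 -128.1] [-0.2 -0. ]
0.63 [  24.4 -128.7] [-5.7  0.2]
0.69 [  30.4 -129.9] [-2.8 -1.1]
0.75 [  36.7 -130.2] [-0.8  0.4]
0.81 [  42.7 -129.7] [-0.6  0.6]
0.87 [  47.4 -129.5] [-0.4  0. ]
0.93 [  52.1 -129. ] [-0.5  0.6]
0.99 [  57.1 -128.1] [ 0.5 -0.3]
1.05 [  59.8 -127.5] [-6.3 -1.3]
1 [  59.9 -127.5] [-8.4 -1.8]
2 [  60.  -127.6] [-11.6  -1.2]
3 [  60.1 -127.5] [-13.6  -1.8]
4 [  60.2 -127.5] [-15.6  -1.5]
5 [  60.3 -127.5] [-18.6  -1. ]
[  60.30013475 -127.52968147] [-18.44280987  -1.48857853] 18.9083
```

```bash
python3 - <<'E'
from geo import *
from station import bot,cams,sensors
bot.move_straight(fw(25,-128,68),rate=80); bot.move_straight(fw(25,-128,150),rate=150); bot.move_straight(fw(-88,0,150),rate=200); bot.dwell(.3)
p=sensors.read_tool_pos(),sensors.read_tcp_rot()
a=cams.camera('wrist')[:,:,::-1]; cv2.imwrite("pics/w3full.png",a)
s=cams.camera('scene')[205:325,215:375,::-1]
h=np.hstack([cv2.resize(a[0:300,200:600],(400,300)),cv2.resize(s,(400,300),interpolation=cv2.INTER_CUBIC)]); cv2.imwrite("pics/m3.png",h); print(p,sensors.read_clock())
E
```

```text
(array([489.71662702,  14.35564173, 149.96221182]), array([ 1.79989606e+02, -8.91000360e-03, -1.05675972e+01])) 21.6833
```

View pics/m3.png

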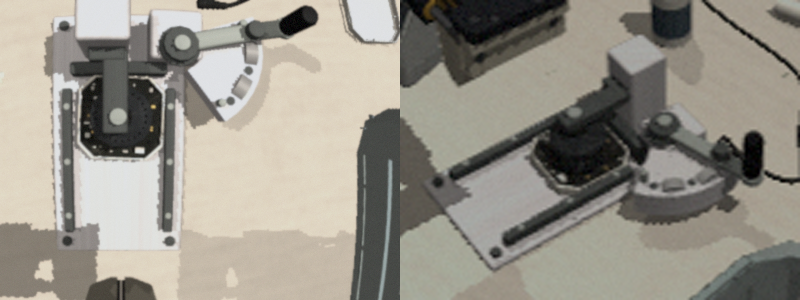

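The puck is against the back bar, the foot is on it, and the lever has swung to the far side. I'll check the lever angle numerically from the post top, at full-image pixel about (507,16).

```bash
python3 - <<'E'
from geo import *
p=(np.array([489.72,14.36,149.96]),np.array([179.99,-.009,-10.568]))
def f(uv,z): return (onz('wrist',uv,z,p)-T)@RF
for n,uv,z in(('top',(507,16),89),('base',(485,29),49)):
    a=f(uv,z); v=a-[55,-45]; print(n,a,'r',np.hypot(*v),'q',np.arctan2(v[1],v[0])%(2*np.pi)-3.927)
print('screw',f((318,116),62),'pivot top',f((382,43),66))
m=[f(u,15) for u in((300,159),(335,159))]; print('tray front edge',m)
E
```

```text
top [  75.06830284 -124.23706915] r 81.73891304560361 q 1.033442088502333
base [  74.99395822 -125.74048225] r 83.17922721188 q 1.028138062025016
screw [-0.12456836  0.5322025 ] pivot top [ 51.08141586 -42.20569699]
tray front edge [array([-33.68826733,  15.44130118]), array([-33.74273858, -12.8830556 ])]
```

The lever angle is q ≈ 1.03, and the tray front edge is at -33.7 where home is -34.5, so the puck is home. Handing in.

```bash
python3 -c "
from station import bot
print(bot.finish_job())"
```

```text
the job is handed in; nothing more can be done
None
```

The job is handed in: the puck is home against the back stop and the lever is at its second stop (measured q about 1.03 rad) with the hold-down on the puck; no verdict came back.

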